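# Shut a lacquered box in the drying chest and bolt it

### The job

Set the small black rectangular box down gently, upright and flat on the floor of the drying chest's open chamber, then slide the chest's lid fully shut over it, and then slide the bolt along its track fully home into the keeper on the lid. Do not drop the box, and leave the bowl, the jar and the brush where they are.

Things in the scene. Friction and masses are not known exactly. Their poses are not given: they have to be found in the camera images.
- chest: Low wooden drying chest fixed to the bench, 300 (its x) x 360 (y) x 90 mm high; faces at x -205, +95, y -95, +265. Origin: on the bench under the chamber's middle; x points from the bolt across the chamber to the back, y the way the lid opens. Lid runners 8 mm wide, up to z 106, at x -91 and +91; lid stop at y -90. Bolt track at y 0, x -196 to -93, 35 mm wide, up to z 132.
- chamber (a point): Centre of the floor of the chest's open-topped chamber, 12 mm above the bench; axes as the chest's. The chamber is 150 mm square inside (75 mm to each wall), its rim 90 mm above the bench. The rest of the chest's top is a flat deck at that height.
- lid (a joint): Sliding lid, m: 0 = fully shut over the chamber, 0.165 = fully open along the chest's +y. Starts nearly fully open. Board 172 (x) x 170 (y) x 12 mm, top at z 102 mm. Stays where it is left; 2 to 3 N moves it.
- lid_handle (a point): Middle of the top of the lid's handle: an upright wooden bar 80 mm long (chest x), 16 mm thick (chest y), standing 32 mm above the lid, its top at z 134 mm. At chest x +12 mm, y = the lid joint's value. Axes as the chest's.
- bolt (a joint): Steel bolt, m: 0 = drawn back towards the chest's -x, 0.050 = fully home along +x, through the keeper. Starts drawn. Stays where it is left; 2 to 3 N moves it. Rod 14 mm thick, axis at z 120 mm, rounded tip at chest x -95 mm + this value. If the lid is not fully shut it strikes the keeper's side or misses it.
- bolt_knob (a point): Centre of the top (z 172 mm) of the bolt's knob: an upright steel pin 17 mm thick with a cap 24 mm across and 6 mm thick; it stands free above the track from z 132 mm. At chest y 0, x = -165 mm + the bolt joint's value. Axes as the chest's.
- keeper (a point): Mouth of the keeper at the rod's height (z 120 mm): a steel staple on the lid's front edge, opening 20 mm wide, 25 mm long along the chest's x, 36 mm wide outside, top at z 137 mm. At chest x -77 mm, y = the lid joint's value.
- box: The work piece: open-topped rectangular black lacquered box 110 mm (its x) by 56 mm (its y) by 40 mm high, walls 6 mm, about 0.16 kg, loose, standing upright on the bench to the right. Origin: centre of its underside, z up.
- bowl: Bystander: round black lacquered bowl, 96 mm across the rim, 50 mm high. Origin: centre of its underside. It and the box change places between starts.
- jar: Bystander: amber glass jar, 70 mm across, 85 mm high. Origin: centre of its underside.
- brush: Bystander: brush lying on the bench on the left. Origin: near its middle, on the bench.

How it is judged (in metres and radians):
On the way, in this order (a step that is already met when the one before it is completed fails the run):
1. the box stands upright and flat on the chamber's floor, let go and at rest (horizontal distance between box and chamber below 0.06 m and z of box in the frame of chamber below 0.006 m and angle between box's own z axis and vertical below 0.1 rad and contact force between box and the fingers below 0.05 N and linear speed of box below 0.03 m/s), for 0.2 s.
2. the lid is fully shut (within 3 mm) (value of joint lid below 0.003 m), for 0.2 s.
3. the bolt is fully home in the keeper (within 4 mm) with the lid shut (value of joint bolt above 0.046 m and value of joint lid below 0.004 m), for 0.2 s.
At the end, for the whole second after the job is handed in: The bolt is home to within 4 mm of its 50 mm travel, the lid is shut to within 4 mm, the box stands upright (within 0.1 rad) and at rest on the chamber's floor, and the bowl, jar and brush are within 30 mm of where they began (all of step 3 and horizontal distance between box and chamber below 0.06 m and z of box in the frame of chamber below 0.006 m and angle between box's own z axis and vertical below 0.1 rad and linear speed of box below 0.03 m/s and distance of each of bowl, jar, brush from where it was at the start of the episode below 0.03 m); the robot touches nothing.
It fails at once if the box is dropped into the chest (it moves faster than 0.5 m/s low over or inside the chamber) (horizontal distance between box and chamber below 0.08 m and z of box in the frame of chamber below 0.1 m and linear speed of box above 0.5 m/s).
It fails at once if the bowl, the jar or the brush is pushed away (more than 30 mm) (distance of any of bowl, jar, brush from where it was at the start of the episode above 0.03 m).
It also fails if it takes over 62 s, if anything falls off the work surface, if the arm or the gripper's body presses on something with over 40 N, if the wrist force passes 120 N, or if a joint passes its speed limit or range.

### The arm

A 7-joint arm with a two-finger parallel gripper is mounted at the origin on the work surface. World frame = base frame: x ahead of the robot, y to its left, z up, the work surface at z = 0. Lengths are in mm, angles in rad, forces in N, time in s.
With the tool pointing down it reaches from about 400 to 875 mm from the base axis. Payload 4.4 kg.
Tool frame: the origin (TCP) lies between the finger pads; the fingertips stand ctrl.tip_reach ahead of it and the grasp point (between the pads) lies 8 mm behind it (ctrl.tip_reach is the distance from the TCP to the fingertips, in mm); z points along the fingers, y is the direction in which the jaws open and shut (so a half turn about z gives the same grasp; the last joint's range is limited). The gripper opens to 85 mm and grips with 20 to 120 N. Pads are 22 mm wide; open, the fingers measure 114 mm over their backs; the gripper's body (76 mm by 85 mm) begins 54 mm behind the grasp point. The pads swing forward as they close: fully open they stand 13 mm farther back than shut.
Start: joints at [1.056, 0.628, 0.038, 1.517, -0.027, 0.996, -0.02], TCP at [282.053, -585.631, 242.313] pointing down, gripper open.
Joint ranges: [-3.06, 3.06], [-0.37, 2.12], [-1.25, 1.32], [0.18, 2.47], [-1.1, 4.24], [0.23, 1.98], [-2.94, 2.94]. Speed limits (rad/s): [2.57, 2.57, 3.14, 3.14, 3.14, 3.14, 3.14].

### API

Orientations are given as [roll, pitch, yaw] about the fixed x, y, z axes, in that order (R = Rz(yaw) Ry(pitch) Rx(roll)).
In Python, from cell import status, viewer, order, ctrl gives the robot as it stands.
- The arm moves only by the tool play_rows, never from a script. Its argument "series" is a list of rows, each a list of 5 numbers: the shift along the tool's x, y, z in cm, then the turn about the tool's z in degrees, then the closure, from 0 (fully open) to 1 (shut). In form: [[x, y, z, yaw, gripper], ...]. A call has 1 to 8 rows; each row is the pose to reach, as a shift and turn from the pose commanded when the call began, along the tool's axes at that moment; what a row does not reach only later rows make up. A row lasts 1/10 s, in which the tool goes at most 50 mm and 8.59 degrees, less where a joint would pass 70% of its speed; a pose out of reach is approached as far as the arm can. A call with a gripper value outside its range is refused whole. The fingers move at their own pace and stop on an object; the grip force is fixed at half the most. Time passes only in rows, so rows that repeat a pose let the fingers close. It gives the time, the measured TCP pose, the force and the opening at its end, in the units of the state.
- status.read_state(): the state, without advancing time (a new reading comes with each control period).
- viewer.get_image(name): name is "scene" or "top" or "wrist"; returns a dict with "img" (400x640x3 uint8, red, green, blue), "vfov" (degrees; the focal length in pixels is half the picture's height over the tangent of half this angle, whatever the lens; pixels are square), "cx", "cy" (the principal point, pixels), "rvec" (rotation vector, rad) and "tvec" (3), from world to camera coordinates, as OpenCV has them; the wrist camera has in their place "tool_from_camera" (4x4, takes a point from camera to tool coordinates, whose origin is the TCP and whose axes are the flange's). Camera axes: x right, y down, z forward; pixel columns grow to the right and rows downward; lengths in mm; the calibration is good to about 2 mm. A picture is of the moment at which its call begins: read the wrist's pose just before it. There is no depth.
- order.finish_job(): hands the job in, once; it reports no verdict.
The state is a dict: "clock": time; "qpos": joint angles; "qd": joint speeds; "tau": joint torques, N m; "eef_pos": TCP position; "tool_rot": TCP orientation; "force": force on the tool from outside, world axes, zero at the start; "torque": the same for the moment, N m; "width": finger opening in mm.
Only numpy, scipy, OpenCV 4.12 (cv2) and the standard library are available. Lean on these libraries where they do the work, as an engineer would, in place of code of your own. Each camera call takes 0.05 s, during which the arm holds its last target. There are 200 camera calls.

## Working session

There is one attempt and no reset: what is moved stays moved. The work goes in short steps, Python scripts to look and compute and a tool call to move; the robot and the scene stay as the last step left them, time stands still between calls to the robot, and variables do not carry over. Pictures are saved under pics/ and viewed, about 8 in all and at most 12, crops included, and the job is handed in when it is done.

Besides the shell and the picture viewer there is one more tool, called after "Request:" by a JSON object that holds its "api" and its "payload". play_rows: Moves the arm, as the interface text tells. Its arguments: {"type":"object","properties":{"series":{"type":"array","items":{"type":"array","items":{"type":"number"}}}},"required":["series"]}

```bash
mkdir -p pics; python3 - <<'E'
from cell import status, viewer, order, ctrl
import cv2,numpy as np
s=status.read_state()
print({k:np.round(v,3).tolist() for k,v in s.items()}, ctrl.tip_reach)
for n in ("scene","top"):
    d=viewer.get_image(n); cv2.imwrite(f"pics/{n}0.png",d["img"][:,:,::-1])
    print(n,d["vfov"],d["cx"],d["cy"],d["rvec"],d["tvec"])
    np.savez(f"{n}.npz",**{k:v for k,v in d.items() if k!="img"})
E
ls
```

```text
{'clock': 0.0, 'qpos': [1.056, 0.629, 0.038, 1.518, -0.027, 0.996, -0.02], 'qd': [-0.002, -0.0, -0.0, 0.003, -0.001, -0.0, -0.002], 'tau': [-0.0, -56.34, 1.226, -19.345, 0.011, 0.01, -0.0], 'eef_pos': [281.77, -585.056, 241.386], 'tool_rot': [-3.14, 0.0, 0.449], 'force': [-0.647, 0.54, 0.527], 'torque': [0.023, -0.02, -0.013], 'width': 85.218} 11.0
scene 49.80968395249457 321.966714852726 211.87088120307104 [ 1.85757681  1.78796572 -0.64665409] [   3.90012223 -326.04525486 1846.10978765]
top 52.53524080000999 327.80693432347067 201.47733230361146 [ 2.1853813  -2.18881056  0.0340276 ] [1.29603763e+00 5.24431308e+02 1.34783588e+03]
pics
scene.npz
top.npz
```

View pics/top0.png

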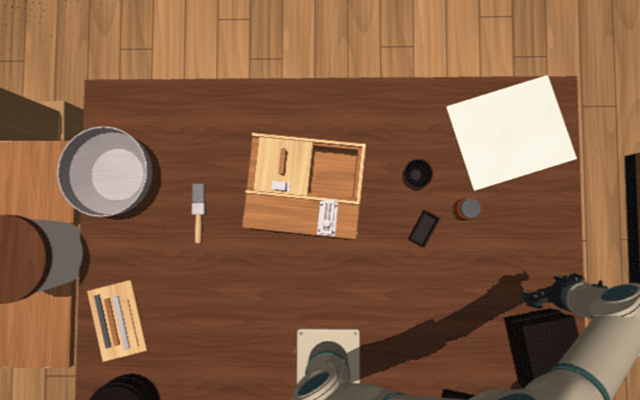

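View pics/scene0.png

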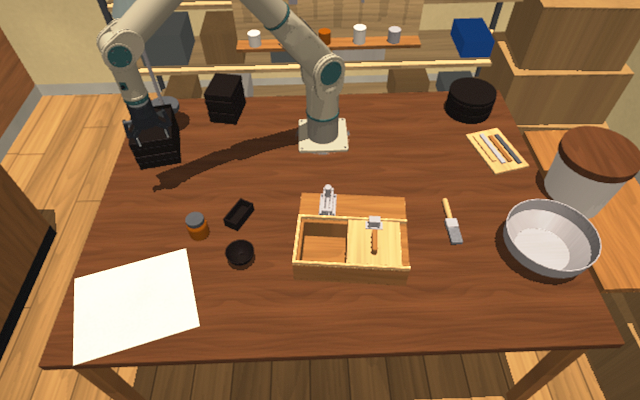

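```bash
python3 - <<'E'
import cv2
im=cv2.imread("pics/top0.png")[120:250,235:495]
cv2.imwrite("pics/crop1.png",cv2.resize(im,None,fx=3,fy=3,interpolation=cv2.INTER_CUBIC))
E
```

```text
(no output)
```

View pics/crop1.png

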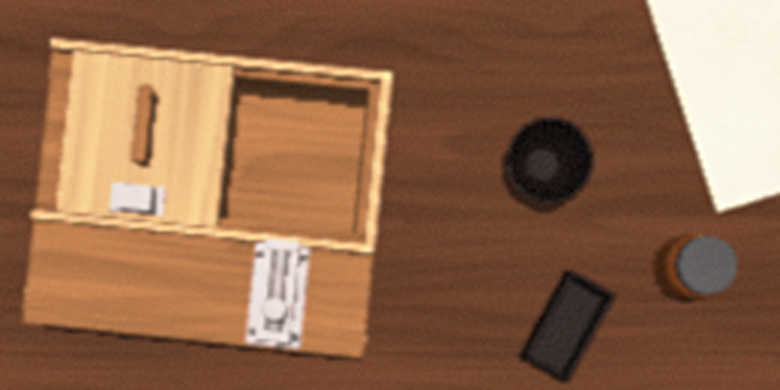

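```bash
cat > h.py <<'E'
import numpy as np, cv2
from scipy.optimize import least_squares
def cam(n):
    d=np.load(n+".npz"); f=200/np.tan(np.radians(float(d["vfov"]))/2)
    return np.array([[f,0,d["cx"]],[0,f,d["cy"]],[0,0,1.]]),d["rvec"],d["tvec"]
def proj(P,c): return cv2.projectPoints(np.asarray(P,float).reshape(-1,1,3),c[1],c[2],c[0],None)[0][:,0]
def ray(uv,z,c):
    R=cv2.Rodrigues(c[1])[0]; C=-R.T@np.ravel(c[2])
    d=R.T@np.linalg.inv(c[0])@np.array([*uv,1.]); return C+d*(z-C[2])/d[2]
def place(p,L):  # p=x,y,yaw
    c,s=np.cos(p[2]),np.sin(p[2]); L=np.asarray(L,float)
    return np.c_[p[0]+c*L[:,0]-s*L[:,1],p[1]+s*L[:,0]+c*L[:,1],L[:,2]]
def fit(L,uv,c,p0):
    r=least_squares(lambda p:(proj(place(p,L),c)-uv).ravel(),p0,x_scale=[100,100,1],loss="soft_l1")
    return r.x,r.fun.reshape(-1,2)
E
python3 - <<'E'
from h import *
c=cam("top"); up=lambda a:(np.array(a)+.5)/3-.5+np.array([235,120])
L=[(-205,265,90),(-205,-95,90),(95,265,106),(95,-95,106),(-165,0,172)]
p,r=fit(L,up([(22,322),(364,355),(52,40),(392,73),(276,308)]),c,[500,-50,0]); print("chest",p,r.round(1).tolist())
h=ray(up((143,124)),134,c); print("handle",h)
q=h[:2]-p[:2]; R=np.array([[np.cos(p[2]),-np.sin(p[2])],[np.sin(p[2]),np.cos(p[2])]]); print("handle in chest",R.T@q)
B=[(55,28,40),(55,-28,40),(-55,-28,40),(-55,28,40)]
b,r=fit(B,up([(568,270),(614,294),(566,381),(520,357)]),c,[400,-250,-.5]); print("box",b,r.round(1).tolist())
print("jar",ray(up((707,265)),85,c),"bowl",ray(up((549,160)),50,c))
for n,P in (("chest",place(p,L+[(0,0,90)])),("box",place(b,B))): print(n,proj(P,cam("scene")).round(0).tolist())
E
```

```text
chest [ 6.17456671e+02 -1.51537629e+01 -1.00597602e-01] [[0.7, 0.0], [-0.2, 0.4], [-0.1, -0.4], [-0.1, -0.6], [-0.2, 0.5]]
handle [643.5623559  138.21708905 134.        ]
handle in chest [ 10.57097237 155.2172011 ]
box [ 435.24261006 -313.12538377   -0.50751846] [[0.1, -0.4], [-0.1, -0.1], [-0.1, 0.4], [0.1, 0.1]]
jar [ 499.3144661  -450.89528042   85.        ] bowl [ 615.08329951 -293.74208657   50.        ]
chest [[404.0, 197.0], [302.0, 193.0], [411.0, 268.0], [292.0, 262.0], [328.0, 186.0], [325.0, 241.0]]
box [[237.0, 224.0], [224.0, 219.0], [242.0, 197.0], [254.0, 203.0]]
```

```bash
cat > go.py <<'E'
import sys,numpy as np
from cell import status
def go(x,y,z,yaw):
    s=status.read_state(); p=np.array(s["eef_pos"]); w=s["tool_rot"][2]; d=np.array([x,y,z])-p
    c,n=np.cos(w),np.sin(w); t=-(yaw-w); t=(t+np.pi)%(2*np.pi)-np.pi
    print("clock",round(s["clock"],2),"at",p.round(1),"rot",np.round(s["tool_rot"],3),"f",np.round(s["force"],1),"w",round(s["width"],1))
    print("move cm",np.round([(c*d[0]+n*d[1])/10,(n*d[0]-c*d[1])/10,-d[2]/10],2),"turn",round(np.degrees(t),1))
CH=np.array([617.5,-15.2]); YAW=-0.1006
def chest(x,y): c,s=np.cos(YAW),np.sin(YAW); return CH+np.array([c*x-s*y,s*x+c*y])
if __name__=="__main__":
    a=sys.argv; v=[float(k) for k in a[2:]]
    if a[1]=="c": go(*chest(v[0],v[1]),v[2],YAW)
    else: go(*v)
E
python3 go.py w 435.2 -313.1 130 -0.5075
```

```text
clock 0.1 at [ 281.8 -585.1  241.5] rot [-3.14   0.     0.449] f [ 1.  -0.   0.4] w 85.7
move cm [ 25.62 -17.85  11.15] turn 54.8
```

Request:
{"api": "play_rows", "payload": {"series": [[25.6, -17.8, 11.1, 54.8, 0], [25.6, -17.8, 11.1, 54.8, 0], [25.6, -17.8, 11.1, 54.8, 0], [25.6, -17.8, 11.1, 54.8, 0], [25.6, -17.8, 11.1, 54.8, 0], [25.6, -17.8, 11.1, 54.8, 0], [25.6, -17.8, 11.1, 54.8, 0], [25.6, -17.8, 11.1, 54.8, 0]]}}

```text
clock: 0.9
eef_pos: [437.6, -307.6, 129.2]
tool_rot: [-3.138, 0.005, -0.5]
force: [0.2, 0.1, 0.3]
width: 85.4
```

Request:
{"api": "play_rows", "payload": {"series": [[0, 0, 0, 0, 0], [0, 0, 0, 0, 0], [0, 0, 0, 0, 0]]}}

```text
clock: 1.2
eef_pos: [434.8, -315.9, 131.7]
tool_rot: [3.141, -0.001, -0.51]
force: [0.3, -0.7, -0.5]
width: 85.5
```

```bash
python3 go.py w 435.2 -313.1 24 -0.5075; python3 - <<'E'
from cell import viewer
import cv2
d=viewer.get_image("wrist"); cv2.imwrite("pics/w1.png",d["img"][:,:,::-1]); print(d["tool_from_camera"],d["vfov"],d["cx"],d["cy"])
E
```

```text
clock 1.2 at [ 434.8 -315.9  131.7] rot [ 3.141e+00 -1.000e-03 -5.100e-01] f [ 0.3 -0.7 -0.5] w 85.5
move cm [-0.1  -0.27 10.77] turn -0.2
[[ 1.38968036e-03 -9.46452925e-01 -3.22838859e-01  8.26424280e+01]
 [ 9.99999022e-01  1.36516433e-03  3.02365187e-04 -4.07166883e-01]
 [ 1.54553678e-04 -3.22838963e-01  9.46453897e-01 -1.32699290e+02]
 [ 0.00000000e+00  0.00000000e+00  0.00000000e+00  1.00000000e+00]] 66.04978844911172 322.6591290987307 199.72488435703352
```

View pics/w1.png

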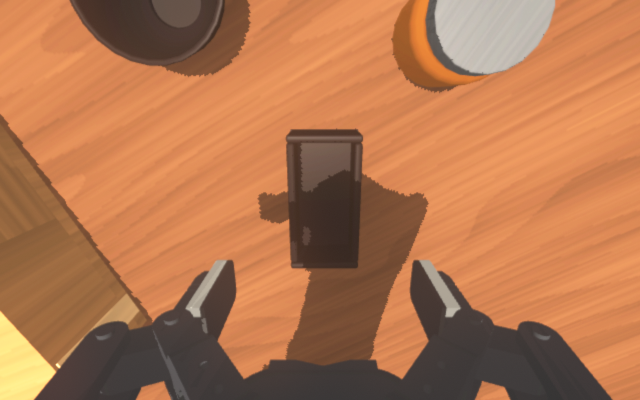

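```bash
python3 - <<'E'
from cell import viewer,status
import numpy as np
s=status.read_state();d=viewer.get_image("wrist");T=d["tool_from_camera"];f=200/np.tan(np.radians(d["vfov"])/2)
p=s["eef_pos"];print(p,s["tool_rot"])
for uv in [(288,137),(362,137),(292,267),(358,267)]:
    r=T[:3,:3]@np.array([(uv[0]-d["cx"])/f,(uv[1]-d["cy"])/f,1]);o=T[:3,3]
    for z in (40,): print(uv,z,(o+r*((p[2]-z)-o[2])/r[2]).round(1))
E
```

```text
[ 434.78474842 -315.80148382  131.76737106] [ 3.14100476e+00 -9.31395926e-04 -5.10088400e-01]
(288, 137) 40 [ 53.8 -25.4  91.8]
(362, 137) 40 [53.9 28.  91.8]
(292, 267) 40 [-53.2 -25.8  91.8]
(358, 267) 40 [-53.1  29.2  91.8]
```

Request:
{"api": "play_rows", "payload": {"series": [[0, 0.1, 3, 0, 0], [0, 0.1, 6, 0, 0], [0, 0.1, 9, 0, 0], [0, 0.1, 10.5, 0, 0], [0, 0.1, 11.1, 0, 0], [0, 0.1, 11.1, 0, 0], [0, 0.1, 11.1, 0, 0]]}}

```text
clock: 2.0
eef_pos: [435.3, -315.8, 21.1]
tool_rot: [3.141, -0.001, -0.508]
force: [-0.8, -0.4, 0.0]
width: 85.5
```

Request:
{"api": "play_rows", "payload": {"series": [[0, 0, 0, 0, 0.3], [0, 0, 0, 0, 0.6], [0, 0, 0, 0, 0.6], [0, 0, 0, 0, 0.6], [0, 0, 0, 0, 0.6], [0, 0, 0, 0, 0.6]]}}

```text
clock: 2.6
eef_pos: [435.5, -315.6, 21.5]
tool_rot: [3.141, -0.002, -0.508]
force: [-1.0, 0.9, 5.9]
width: 55.0
```

Request:
{"api": "play_rows", "payload": {"series": [[0, 0, -2, 0, 0.6], [0, 0, -5, 0, 0.6], [0, 0, -9, 0, 0.6], [0, 0, -13, 0, 0.6], [0, 0, -17, 0, 0.6], [0, 0, -17, 0, 0.6], [0, 0, -17, 0, 0.6], [0, 0, -17, 0, 0.6]]}}

```text
clock: 3.4
eef_pos: [434.2, -314.1, 189.2]
tool_rot: [-3.141, 0.003, -0.507]
force: [0.3, -0.1, -1.3]
width: 55.5
```

```bash
python3 go.py c 0 -2 190
```

```text
clock 3.4 at [ 434.2 -314.1  189.2] rot [-3.141e+00  3.000e-03 -5.070e-01] f [ 0.3 -0.1 -1.3] w 55.5
move cm [  1.58 -34.85  -0.08] turn -23.3
```

Request:
{"api": "play_rows", "payload": {"series": [[0.1, -2.5, 0, -3, 0.6], [0.3, -7, 0, -6, 0.6], [0.5, -12, 0, -10, 0.6], [0.8, -17, 0, -14, 0.6], [1.1, -22, 0, -18, 0.6], [1.3, -27, 0, -21, 0.6], [1.5, -31.5, 0, -23.3, 0.6], [1.6, -34.8, 0, -23.3, 0.6]]}}

```text
clock: 4.2
eef_pos: [618.3, -14.5, 187.9]
tool_rot: [-3.14, 0.003, -0.097]
force: [0.1, 0.1, -1.7]
width: 54.9
```

Request:
{"api": "play_rows", "payload": {"series": [[0, 0, 0, 0, 0.6], [0, 0, 0, 0, 0.6], [0, 0, 0, 0, 0.6], [0, 0, 0, 0, 0.6]]}}

```text
clock: 4.6
eef_pos: [617.2, -20.7, 189.8]
tool_rot: [3.141, 0.001, -0.104]
force: [-0.1, 0.5, -1.4]
width: 55.0
```

```bash
python3 go.py c 0 -2 35;python3 - <<'E'
from cell import viewer
import cv2
d=viewer.get_image("wrist"); cv2.imwrite("pics/w2.png",d["img"][:,:,::-1])
E
```

```text
clock 4.6 at [617.2 -20.7 189.8] rot [ 3.141e+00  1.000e-03 -1.040e-01] f [-0.1  0.5 -1.4] w 55.0
move cm [-0.03 -0.35 15.48] turn -0.2
```

View pics/w2.png

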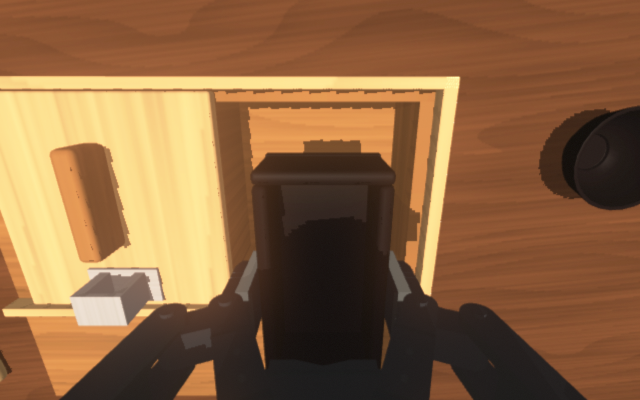

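```bash
cat > wr.py <<'E'
from cell import viewer,status
import numpy as np
from go import CH,YAW
def wr(pts):
    s=status.read_state();d=viewer.get_image("wrist");T=d["tool_from_camera"];f=200/np.tan(np.radians(d["vfov"])/2)
    p=np.array(s["eef_pos"]);w=s["tool_rot"][2];o=T[:3,3]
    for u,v,z in pts:
        r=T[:3,:3]@np.array([(u-d["cx"])/f,(v-d["cy"])/f,1]);q=o+r*((p[2]-z)-o[2])/r[2]
        W=p[:2]+[np.cos(w)*q[0]+np.sin(w)*q[1],np.sin(w)*q[0]-np.cos(w)*q[1]]
        c,n=np.cos(YAW),np.sin(YAW);e=W-CH
        print((u,v,z),"tool",q[:2].round(1),"world",W.round(1),"chest",(c*e[0]+n*e[1]).round(1),(-n*e[0]+c*e[1]).round(1))
E
python3 - <<'E'
from wr import wr
wr([(459,77,106),(212,92,102),(93,145,134),(62,150,134),(395,108,12),(419,101,90)])
E
```

```text
(459, 77, 106) tool [94.  88.7] world [ 701.8 -118.4] chest 94.2 -94.2
(212, 92, 102) tool [ 84.5 -75.6] world [709.3  45.9] chest 85.2 70.1
(93, 145, 134) tool [  53.6 -140.9] world [685.3 114.2] chest 54.5 135.5
(62, 150, 134) tool [  50.5 -160.7] world [684.3 134.2] chest 51.5 155.3
(395, 108, 12) tool [70.8 69.4] world [680.7 -96.9] chest 71.1 -74.9
(419, 101, 90) tool [78.7 68.8] world [688.6 -97. ] chest 79.0 -74.3
```

Request:
{"api": "play_rows", "payload": {"series": [[0, -0.3, 2, 0, 0.6], [0, -0.3, 5, 0, 0.6], [0, -0.3, 8, 0, 0.6], [0, -0.3, 11, 0, 0.6], [0, -0.3, 13, 0, 0.6], [0, -0.3, 14.2, 0, 0.6], [0, -0.3, 14.8, 0, 0.6], [0, -0.3, 15, 0, 0.6]]}}

```text
clock: 5.5
eef_pos: [618.7, -16.1, 40.4]
tool_rot: [3.142, -0.0, -0.102]
force: [0.0, 0.6, -1.0]
width: 55.6
```

Request:
{"api": "play_rows", "payload": {"series": [[0, 0, 0.1, 0, 0.6], [0, 0, 0.2, 0, 0.6], [0, 0, 0.3, 0, 0.6], [0, 0, 0.4, 0, 0.6], [0, 0, 0.4, 0, 0.6], [0, 0, 0.4, 0, 0.6]]}}

```text
clock: 6.1
eef_pos: [618.5, -15.7, 36.4]
tool_rot: [-3.142, -0.0, -0.101]
force: [-0.7, -0.3, -1.3]
width: 54.8
```

Request:
{"api": "play_rows", "payload": {"series": [[0, 0, 0.1, 0, 0.6], [0, 0, 0.2, 0, 0.6], [0, 0, 0.3, 0, 0.6], [0, 0, 0.3, 0, 0.6], [0, 0, 0.3, 0, 0.6]]}}

```text
clock: 6.6
eef_pos: [618.4, -15.7, 33.5]
tool_rot: [-3.142, -0.0, -0.101]
force: [-1.2, -0.0, 1.7]
width: 55.0
```

Request:
{"api": "play_rows", "payload": {"series": [[0, 0, 0.05, 0, 0.6], [0, 0, 0.05, 0, 0.6], [0, 0, 0.05, 0, 0.3], [0, 0, 0.05, 0, 0.2], [0, 0, 0.05, 0, 0.1], [0, 0, 0.05, 0, 0], [0, 0, 0.05, 0, 0], [0, 0, 0.05, 0, 0]]}}

```text
clock: 7.4
eef_pos: [618.4, -15.5, 32.6]
tool_rot: [-3.141, 0.0, -0.101]
force: [-0.2, 0.7, -1.2]
width: 85.4
```

Request:
{"api": "play_rows", "payload": {"series": [[0, 0, 0, 0, 0], [0, 0, -1, 0, 0], [0, 0, -3, 0, 0], [0, 0, -7, 0, 0], [0, 0, -11, 0, 0], [0, 0, -15.5, 0, 0], [0, 0, -15.5, 0, 0], [0, 0, -15.5, 0, 0]]}}

```text
clock: 8.2
eef_pos: [619.2, -16.0, 189.9]
tool_rot: [-3.141, -0.004, -0.101]
force: [-0.4, 0.1, -0.6]
width: 85.6
```

```bash
python3 go.py c 12 155 189;python3 - <<'E'
from cell import viewer
import cv2
d=viewer.get_image("wrist"); cv2.imwrite("pics/w3.png",d["img"][:,:,::-1])
E
```

```text
clock 8.2 at [619.2 -16.  189.9] rot [-3.141 -0.004 -0.101] f [-0.4  0.1 -0.6] w 85.6
move cm [  1.02 -15.56   0.09] turn -0.0
```

View pics/w3.png

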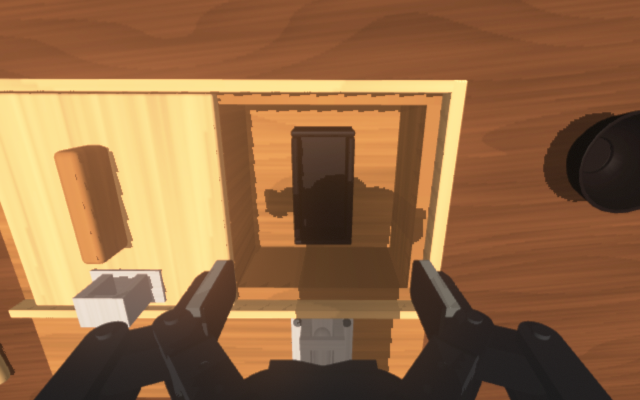

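Request:
{"api": "play_rows", "payload": {"series": [[0.2, -3, 0, 0, 0], [0.5, -7, 0, 0, 0], [0.8, -11, 0, 0, 0], [1, -14, 0, 0, 0], [1, -15.6, 0, 0, 0], [1, -15.6, 0, 0, 0], [1, -15.6, 0, 0, 0], [1, -15.6, 0, 0, 0]]}}

```text
clock: 9.05
eef_pos: [644.0, 135.2, 187.7]
tool_rot: [3.139, 0.0, -0.104]
force: [-0.2, -0.3, 0.7]
width: 85.7
```

```bash
python3 go.py c 12 155 120
```

```text
clock 9.05 at [644.  135.2 187.7] rot [ 3.139  0.    -0.104] f [-0.2 -0.3  0.7] w 85.7
move cm [ 0.07 -0.27  6.77] turn -0.2
```

Request:
{"api": "play_rows", "payload": {"series": [[0, -0.2, 2, 0, 0], [0, -0.2, 4.5, 0, 0], [0, -0.2, 6.2, 0, 0], [0, -0.2, 6.7, 0, 0], [0, -0.2, 6.7, 0, 0.3], [0, -0.2, 6.7, 0, 0.5], [0, -0.2, 6.7, 0, 0.7], [0, -0.2, 6.7, 0, 0.9]]}}

```text
clock: 9.85
eef_pos: [644.9, 140.5, 121.9]
tool_rot: [-3.141, -0.002, -0.101]
force: [0.0, 0.3, 0.2]
width: 28.0
```

Request:
{"api": "play_rows", "payload": {"series": [[0, 0, 0, 0, 0.9], [0, 0, 0, 0, 0.9], [0, 0, 0, 0, 0.9], [0, 0, 0, 0, 0.9]]}}

```text
clock: 10.25
eef_pos: [644.8, 140.9, 121.8]
tool_rot: [-3.141, -0.001, -0.101]
force: [-0.9, 1.5, 5.9]
width: 14.6
```

```bash
python3 go.py c 12 0 121
```

```text
clock 10.25 at [644.8 140.9 121.8] rot [-3.141e+00 -1.000e-03 -1.010e-01] f [-0.9  1.5  5.9] w 14.6
move cm [ 0.06 15.81  0.08] turn -0.0
```

Request:
{"api": "play_rows", "payload": {"series": [[0, 1, 0, 0, 0.9], [0, 3, 0, 0, 0.9], [0, 6, 0, 0, 0.9], [0, 9, 0, 0, 0.9], [0, 12, 0, 0, 0.9], [0, 14, 0, 0, 0.9], [0, 14.8, 0, 0, 0.9], [0, 14.8, 0, 0, 0.9]]}}

```text
clock: 11.05
eef_pos: [629.1, -9.6, 121.8]
tool_rot: [3.14, -0.0, -0.104]
force: [-2.4, -2.1, 6.7]
width: 14.5
```

Request:
{"api": "play_rows", "payload": {"series": [[0, 0.1, 0, 0, 0.9], [0, 0.3, 0, 0, 0.9], [0, 0.5, 0, 0, 0.9], [0, 0.6, 0, 0, 0.9], [0, 0.6, 0, 0, 0.9]]}}

```text
clock: 11.55
eef_pos: [628.8, -12.1, 121.8]
tool_rot: [-3.14, -0.0, -0.101]
force: [-1.9, 1.8, 7.7]
width: 15.1
```

```bash
python3 go.py c 12 0 121
```

```text
clock 11.55 at [628.8 -12.1 121.8] rot [-3.14  -0.    -0.101] f [-1.9  1.8  7.7] w 15.1
move cm [0.11 0.42 0.08] turn -0.0
```

Request:
{"api": "play_rows", "payload": {"series": [[0, 0.1, 0, 0, 0.9], [0, 0.2, 0, 0, 0.9], [0, 0.3, 0, 0, 0.9], [0, 0.4, 0, 0, 0.9], [0, 0.4, 0, 0, 0.9], [0, 0.4, 0, 0, 0.9]]}}

```text
clock: 12.15
eef_pos: [628.4, -16.0, 121.8]
tool_rot: [-3.14, -0.0, -0.101]
force: [-2.1, 1.9, 7.3]
width: 14.8
```

Request:
{"api": "play_rows", "payload": {"series": [[0, 0.1, 0, 0, 0.9], [0, 0.2, 0, 0, 0.9], [0, 0.2, 0, 0, 0.9], [0, 0.2, 0, 0, 0.9]]}}

```text
clock: 12.55
eef_pos: [628.4, -16.5, 121.8]
tool_rot: [-3.139, -0.0, -0.1]
force: [-2.0, 4.3, 7.5]
width: 14.7
```

Request:
{"api": "play_rows", "payload": {"series": [[0, 0.1, 0, 0, 0.9], [0, 0.2, 0, 0, 0.9], [0, 0.3, 0, 0, 0.9], [0, 0.3, 0, 0, 0.9], [0, 0.3, 0, 0, 0.9]]}}

```text
clock: 13.05
eef_pos: [628.3, -16.6, 121.8]
tool_rot: [-3.135, -0.0, -0.099]
force: [-3.0, 8.8, 8.0]
width: 15.1
```

Request:
{"api": "play_rows", "payload": {"series": [[0, -0.3, 0, 0, 0.9], [0, -0.3, 0, 0, 0.9], [0, -0.3, 0, 0, 0.6], [0, -0.3, 0, 0, 0.3], [0, -0.3, 0, 0, 0.1], [0, -0.3, 0, 0, 0.1], [0, -0.3, 0, 0, 0.1]]}}

```text
clock: 13.75
eef_pos: [628.2, -19.0, 120.7]
tool_rot: [3.141, 0.0, -0.101]
force: [-0.3, -0.9, 0.2]
width: 76.8
```

Request:
{"api": "play_rows", "payload": {"series": [[0, -0.3, -1, 0, 0.1], [0, -0.3, -3, 0, 0.1], [0, -0.3, -6, 0, 0.1], [0, -0.3, -9, 0, 0.3], [0, -0.3, -11, 0, 0.6], [0, -0.3, -11, 0, 1], [0, -0.3, -11, 0, 1], [0, -0.3, -11, 0, 1]]}}

```text
clock: 14.55
eef_pos: [627.7, -15.5, 229.8]
tool_rot: [3.142, 0.002, -0.101]
force: [-0.7, -0.5, -0.3]
width: 3.5
```

```bash
python3 go.py c -203 0 232;python3 - <<'E'
from cell import viewer
import cv2
d=viewer.get_image("wrist"); cv2.imwrite("pics/w4.png",d["img"][:,:,::-1])
d=viewer.get_image("top"); cv2.imwrite("pics/t4.png",cv2.resize(d["img"][120:250,235:495,::-1],None,fx=3,fy=3,interpolation=cv2.INTER_CUBIC))
E
```

```text
clock 14.55 at [627.7 -15.5 229.8] rot [ 3.142e+00  2.000e-03 -1.010e-01] f [-0.7 -0.5 -0.3] w 3.5
move cm [-21.32   0.08  -0.22] turn -0.0
```

View pics/w4.png

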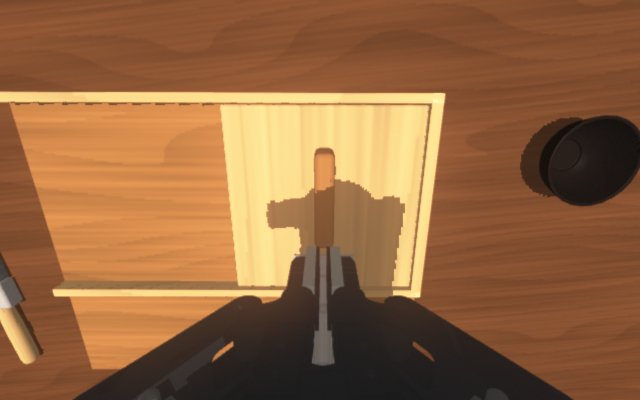

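Request:
{"api": "play_rows", "payload": {"series": [[-3, 0, 0, 0, 1], [-7, 0, 0, 0, 1], [-11, 0, 0, 0, 1], [-15, 0, 0, 0, 1], [-19, 0, 0, 0, 1], [-21.3, 0, 0, 0, 1], [-21.3, 0, 0, 0, 1], [-21.3, 0, 0, 0, 1]]}}

```text
clock: 15.45
eef_pos: [417.0, 5.8, 230.8]
tool_rot: [-3.142, -0.001, -0.101]
force: [0.3, 0.2, -0.5]
width: 0.2
```

```bash
python3 go.py c -203 0 154;python3 - <<'E'
from cell import viewer
import cv2
d=viewer.get_image("wrist"); cv2.imwrite("pics/w5.png",d["img"][:,:,::-1])
E
```

```text
clock 15.45 at [417.    5.8 230.8] rot [-3.142e+00 -1.000e-03 -1.010e-01] f [ 0.3  0.2 -0.5] w 0.2
move cm [-0.14  0.08  7.68] turn -0.0
```

View pics/w5.png

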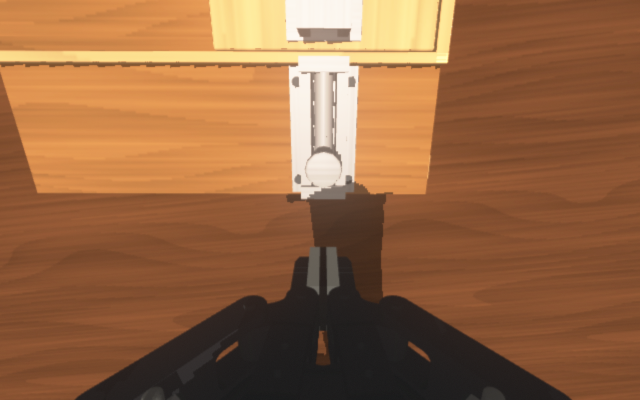

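Request:
{"api": "play_rows", "payload": {"series": [[-0.2, 0, 2, 0, 1], [-0.2, 0, 4.5, 0, 1], [-0.2, 0, 6.5, 0, 1], [-0.2, 0, 7.6, 0, 1], [-0.2, 0, 7.6, 0, 1], [-0.2, 0, 7.6, 0, 1]]}}

```text
clock: 16.1
eef_pos: [415.5, 5.7, 154.6]
tool_rot: [3.141, -0.0, -0.101]
force: [-0.0, -0.2, 0.1]
width: 0.1
```

Request:
{"api": "play_rows", "payload": {"series": [[0.6, 0, 0, 0, 1], [1.2, 0, 0, 0, 1], [1.8, 0, 0, 0, 1], [2.4, 0, 0, 0, 1], [3, 0, 0, 0, 1], [3.6, 0, 0, 0, 1], [4.2, 0, 0, 0, 1], [4.5, 0, 0, 0, 1]]}}

```text
clock: 16.9
eef_pos: [460.1, 1.3, 154.8]
tool_rot: [3.142, -0.0, -0.101]
force: [-2.3, 1.1, 1.5]
width: 0.4
```

```bash
python3 go.py c -138 0 154
```

```text
clock 16.9 at [460.1   1.3 154.8] rot [ 3.142 -0.    -0.101] f [-2.3  1.1  1.5] w 0.4
move cm [2.02 0.06 0.08] turn -0.0
```

Contact (about −2.3 N, the bolt is moving). Continue in small steps.

Request:
{"api": "play_rows", "payload": {"series": [[0.4, 0, 0, 0, 1], [0.8, 0, 0, 0, 1], [1.2, 0, 0, 0, 1], [1.5, 0, 0, 0, 1], [1.7, 0, 0, 0, 1], [1.8, 0, 0, 0, 1], [1.8, 0, 0, 0, 1]]}}

```text
clock: 17.6
eef_pos: [477.6, -0.5, 154.8]
tool_rot: [3.142, -0.001, -0.101]
force: [-0.9, 0.4, 1.0]
width: 0.1
```

Request:
{"api": "play_rows", "payload": {"series": [[0.1, 0, 0, 0, 1], [0.2, 0, 0, 0, 1], [0.3, 0, 0, 0, 1], [0.4, 0, 0, 0, 1], [0.4, 0, 0, 0, 1], [0.4, 0, 0, 0, 1]]}}

```text
clock: 18.2
eef_pos: [480.5, -0.8, 154.7]
tool_rot: [3.142, 0.002, -0.101]
force: [-4.9, 0.6, 3.1]
width: -0.1
```

```bash
python3 go.py c -138 0 154
```

```text
clock 18.2 at [480.5  -0.8 154.7] rot [ 3.142e+00  2.000e-03 -1.010e-01] f [-4.9  0.6  3.1] w -0.1
move cm [-0.02  0.06  0.07] turn -0.0
```

Request:
{"api": "play_rows", "payload": {"series": [[0.1, 0, 0, 0, 1], [0.2, 0, 0, 0, 1], [0.3, 0, 0, 0, 1], [0.3, 0, 0, 0, 1], [0.3, 0, 0, 0, 1]]}}

```text
clock: 18.7
eef_pos: [480.6, -0.8, 154.5]
tool_rot: [-3.141, 0.007, -0.101]
force: [-10.0, 0.5, 7.4]
width: 0.2
```

Request:
{"api": "play_rows", "payload": {"series": [[-1, 0, 0, 0, 1], [-3, 0, 0, 0, 1], [-5.5, 0, 0, 0, 1], [-5.5, 0, -3, 0, 1], [-5.5, 0, -7, 0, 1], [-5.5, 0, -7.5, 0, 1], [-5.5, 0, -7.5, 0, 1], [-5.5, 0, -7.5, 0, 1]]}}

```text
clock: 19.5
eef_pos: [429.6, 4.6, 229.3]
tool_rot: [-3.141, -0.0, -0.101]
force: [-0.5, -0.4, -0.8]
width: 0.1
```

```bash
python3 - <<'E'
from cell import viewer
import cv2,numpy as np
w=viewer.get_image("wrist")["img"][:240,:,::-1]
t=cv2.resize(viewer.get_image("top")["img"][120:250,190:495,::-1],(640,273),interpolation=cv2.INTER_CUBIC)
cv2.imwrite("pics/w6.png",np.vstack([w,t]))
E
```

```text
(no output)
```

View pics/w6.png

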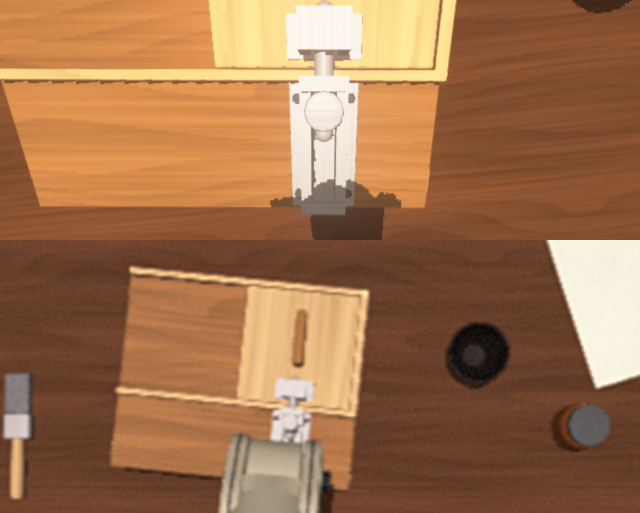

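```bash
python3 - <<'E'
from wr import wr
wr([(323,109,172)])
from cell import order
print(order.finish_job())
E
```

```text
(323, 109, 172) tool [74.9 -0.4] world [503.6  -2.7] chest -114.6 1.0
the job is handed in; nothing more can be done
None
```

The box is in the chest, the lid is shut and the bolt is home; I handed the job in at about 19.6 s of the 62 s allowed. `finish_job` gave no verdict, so this rests on my own checks.

- **Box:** I gripped it across its 56 mm width and lowered it slowly until the force reading changed on contact. Contact came at TCP z 33.5 mm, 21.5 mm above the 12 mm floor, the same offset as when I gripped it on the bench. After I let go and lifted away, the wrist picture showed it upright near the middle of the chamber.
- **Lid:** I dragged it shut by the handle until it stopped at chest y ≈ 0. Pushing 3 mm further raised the force to about 9 N and moved it only 0.1 mm. The picture after release showed it shut.
- **Bolt:** I pushed it by the knob to a hard stop at about 10 N. In the last picture the rod passes through the keeper. I measured the knob at chest x −114.6 mm, against −115 mm for fully home.
- **Bowl, jar and brush:** I never touched them, and the last overhead picture shows nothing disturbed. I did not re-measure their positions.

**Disagreement:** the top and wrist cameras put the box about 4 mm apart before I picked it up. I took a position between the two, and the grip centred it.

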